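Swing a stone test beam past the post into its measuring bay

ROBOT

A 6-joint arm with a two-finger parallel gripper is mounted at the origin on a cart in front of the work surface, level with it; the furniture and walls round the work are solid. World frame = base frame: x ahead of the robot, y to its left, z up, the work surface at z = 0. Lengths are in m, angles in rad, forces in N, time in s.
With the tool pointing down it reaches from about 0.375 to 0.975 m from the base axis. Payload 3.8 kg.
Tool frame: the origin (TCP) lies midway between the tips of the shut fingers; the grasp point (between the pads) lies 19 mm behind it; z points along the fingers, y is the direction in which the jaws open and shut (so a half turn about z gives the same grasp; the last joint's range is limited). The gripper opens to 85 mm and grips with 20 to 120 N. Pads are 22 mm wide; open, the fingers measure 114 mm over their backs; the gripper's body (76 mm by 85 mm) begins 54 mm behind the grasp point. The pads swing forward as they close: fully open they stand 13 mm farther back than shut.
Start: joints at [-1.215, 0.264, 1.604, -0, 1.274, -0.037], TCP at [0.258, -0.624, 0.231] pointing down, gripper open.
Joint ranges: [-2.63, 2.63], [-0.94, 2.18], [0.31, 2.57], [-1.31, 4.45], [0, 2.66], [-2.55, 2.55]. Speed limits (rad/s): [2.57, 2.57, 3.14, 3.14, 3.14, 3.14].

INTERFACE

Orientations are given as a rotation vector (axis times angle).
In Python, from workcell import bot gives the robot as it stands.
- The arm moves only by the tool arm_command, never from a script. Its argument "targets" is text: rows parted by semicolons, each of 7 numbers parted by spaces: the shift along the tool's x, y, z in mm, then the turn, a rotation vector about the tool's x, y, z in degrees, then the opening, from 0 (shut) to 1 (fully open). A call has 1 to 10 rows; each row is the pose to reach, as a shift and turn from the pose commanded when the call began, along the tool's axes at that moment; what a row does not reach only later rows make up. A row lasts 1/12 s, in which the tool goes at most 41.7 mm and 7.16 degrees, less where a joint would pass 70% of its speed; a pose out of reach is approached as far as the arm can. A call with a gripper value outside its range is refused whole. The fingers move at their own pace and stop on an object; "newtons" is the grip in N (left out, the last holds). Time passes only in rows, so rows that repeat a pose let the fingers close. It gives the time, the measured TCP pose, the force and the opening at its end, in the units of the state.
- bot.read_state(): the state, without advancing time (a new reading comes with each control period).
- bot.read_camera(name): name is "scene" or "top" or "wrist"; returns (picture, depth): 400x640x3 uint8, blue, green, red; 400x640 float32, m along the optical axis (not along the pixel's ray), 0 where there is no reading.
- bot.camera_params(name): a dict with "fov_y" (degrees; the focal length in pixels is half the picture's height over the tangent of half this angle, whatever the lens; pixels are square), "cx", "cy" (the principal point, pixels), "k1" (the pictures are not rectified: a ray, as slopes to the right and down, at radius r is drawn at 1 + k1 r^2 times it, then the intrinsics apply), "xyz" and "rotation" of the camera in the world; the wrist camera has in their place "T_tool_cam" (4x4, takes a point from camera to tool coordinates, whose origin is the TCP and whose axes are the flange's). Camera axes: x right, y up, looking along -z (the intrinsics and any distortion apply to the point x, -y, -z); pixel columns grow to the right and rows downward; lengths in m; the calibration is good to about 2 mm. A picture is of the moment at which its call begins: read the wrist's pose just before it. camera_params takes no time and is no camera call.
- bot.finish_job(): hands the job in, once; it reports no verdict.
The state is a dict: "time": time; "q": joint angles; "joint_vel": joint speeds; "joint_torque": joint torques, N m; "tool_pos": TCP position; "tcp_rot": TCP orientation; "wrist_force": force on the tool from outside, world axes, zero at the start; "torque": the same for the moment, N m; "width": opening from 0.0 (shut) to 1.0 (fully open).
Only numpy, scipy, OpenCV 4.12 (cv2) and the standard library are available. Lean on these libraries where they do the work, as an engineer would, in place of code of your own. Each camera call takes 0.05 s, during which the arm holds its last target.

TASK

Push the long sawn stone beam into the measuring bay with the fingertips: push one end and then the other so that the beam slants in left end first behind the post, then swing its right end round until the whole beam lies flat against the bay's back rail, between its two end cheeks. Only slide it on the bench: do not lift, carry or tip it, and leave the dropper bottle, the reddish rock and the petri dish where they are.

Things in the scene. Friction and masses are not known exactly. Their poses are not given: they have to be found in the camera images.
- beam: Loose grey sawn stone beam with two red bands round it, 36 mm (x) by 220 mm (y, its length) by 34 mm high, about 0.65 kg (the mass varies a little), on the bench in front of the bay. Origin: centre of its underside; y runs along its length, the +y end (left, seen from the robot) is the one nearer the post. It slides with dry friction, a few newtons.
- beam_left (a point): Point at the middle of the beam's left end (+y end), at its underside, 110 mm from the beam's origin.
- bay: Fixed aluminium U-shaped bay standing on the bench, no floor of its own (the beam slides on the bench top). Origin: on the bench, middle of the open front; x points into the bay (away from the robot), y to the left along the back rail. The back rail's inner face lies at x = 105 mm; the end cheeks' inner faces at y = +135 and -135 mm, and the cheeks reach from x = 20 mm to the back rail. Rail and cheeks are 24 mm high and 12 mm thick; the rail has scale marks on top.
- post: Fixed upright steel post with a yellow top, 16 mm diameter, 52 mm high, standing on the bay's front line (bay x = 0) 55 to 75 mm left of its middle. Origin: centre of its foot. The opening between it and the right cheek is shorter than the beam.
- bottle: Bystander: brown dropper bottle, 33 mm diameter, 102 mm high, left of the work. Origin: centre of its underside.
- rock: Bystander: reddish rock, 50 x 48 x 37 mm, right of the work. Origin: centre of its underside.
- dish: Bystander: clear lidded petri dish, 63 mm diameter, 15 mm high, right of the work. Origin: centre of its underside.

How it is judged:
On the way:
1. the left end of the beam is in the bay, behind and to the left of the post, while the beam still slants (x of beam_left in the frame of bay above 0.03 m and y of beam_left in the frame of post above 0 m and angle between the y axis of beam and the y axis of bay, either way round above 0.15 rad), for 0.1 s.
At the end, for the whole second after the job is handed in: The beam rests flat on the bench between the two cheeks, parallel to the back rail within 4 degrees and with its middle within 8 mm of touching the rail, at rest (x of beam in the frame of bay between 0.079 and 0.092 m and y of beam in the frame of bay between -0.03 and 0.03 m and angle between the y axis of beam and the y axis of bay, either way round below 0.07 rad and height (world z) of beam below 0.004 m and angle between beam's own z axis and vertical below 0.05 rad and linear speed of beam below 0.01 m/s).
It fails at once if the beam is lifted off the bench or tipped (height (world z) of beam above 0.012 m or angle between beam's own z axis and vertical above 0.2 rad).
It fails at once if the dropper bottle is pushed away (more than 15 mm) or knocked over (distance of bottle from where it was at the start of the episode above 0.015 m or angle between bottle's own z axis and vertical above 0.4 rad).
It fails at once if the reddish rock is pushed away (more than 15 mm) or knocked over (distance of rock from where it was at the start of the episode above 0.015 m or angle between rock's own z axis and vertical above 0.4 rad).
It fails at once if the petri dish is pushed away (more than 15 mm) or knocked over (distance of dish from where it was at the start of the episode above 0.015 m or angle between dish's own z axis and vertical above 0.4 rad).
It also fails if it takes over 66 s, if anything falls off the work surface, if the arm or the gripper's body presses on something with over 40 N, if the wrist force passes 120 N, or if a joint passes its speed limit or range.

## Working session

There is one attempt and no reset: what is moved stays moved. The work goes in short steps, Python scripts to look and compute and a tool call to move; the robot and the scene stay as the last step left them, time stands still between calls to the robot, and variables do not carry over. Pictures are saved under pics/ and viewed, and the job is handed in when it is done.

Besides the shell and the picture viewer there is one more tool, called after "Request:" as name(argument=value, ...) on one line, values as JSON. arm_command: Moves the arm, as the interface text tells. Its arguments: {"type":"object","properties":{"targets":{"type":"string"},"newtons":{"type":"number"}},"required":["targets"]}

```bash
mkdir -p pics; ls; python3 - <<'E'
from workcell import bot
import cv2,numpy as np
print(bot.read_state())
for n in ("top","scene"):
    p,d=bot.read_camera(n); cv2.imwrite(f"pics/{n}0.png",p); np.save(f"{n}0.npy",d); print(n,bot.camera_params(n))
E
```

```text
pics
{'time': 0.0, 'q': array([-1.21492344e+00,  2.64767453e-01,  1.60535653e+00,  3.05731184e-05,
        1.27374271e+00, -3.69112745e-02]), 'joint_vel': array([-0.00176381,  0.000358  , -0.00030086,  0.0004156 , -0.00064517,
        0.00065537]), 'joint_torque': array([-4.50556490e-05, -5.15115881e+01, -3.67308211e+01, -2.08187266e-04,
        1.29990894e-02, -2.25094418e-06]), 'tool_pos': array([ 0.25810819, -0.62290544,  0.22996185]), 'tcp_rot': array([-3.07899789e+00, -6.12572542e-01,  5.21567032e-04]), 'wrist_force': array([0.13607334, 0.66721392, 1.10768135]), 'torque': array([-0.04991284,  0.00651533,  0.05342311]), 'width': 0.9975039866068668}
top {'fov_y': 49.617669129335624, 'cx': 320.0536680098562, 'cy': 194.58678904533113, 'k1': -0.048187057291039344, 'xyz': array([0.42339526, 0.05826776, 1.26481362]), 'rotation': array([ 0.04903215, -0.06326092, -1.57485044])}
scene {'fov_y': 43.0625608301532, 'cx': 315.3188119184003, 'cy': 201.69608713854322, 'k1': 0.035972566813438724, 'xyz': array([-0.15411462, -0.74185143,  0.65875289]), 'rotation': array([ 0.96885852, -0.34480069, -0.6196321 ])}
```

View pics/top0.png

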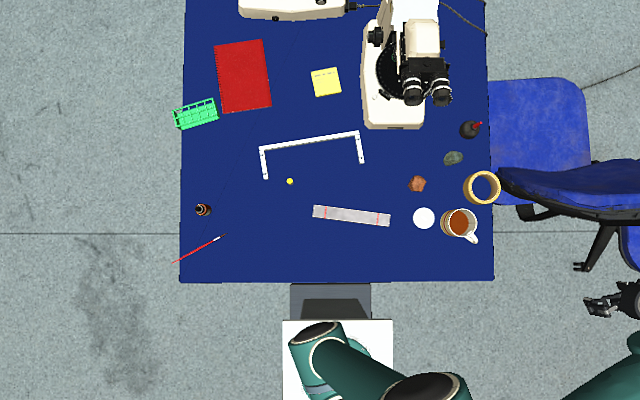

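View pics/scene0.png

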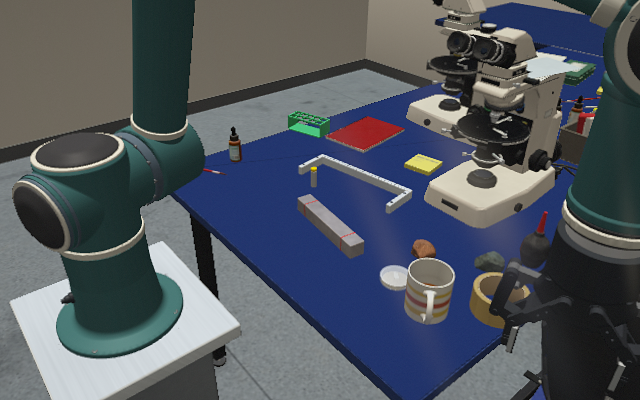

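The top view shows the bay (left cheek x≈264, right cheek x≈361, rail at rows 133–150), the post at (290,181), and the beam from (313,211) to (390,220). The rock is at (418,184), the dish at (424,218) and the bottle at (203,210). I'll enlarge it.

```bash
cat > h.py <<'E'
import numpy as np,cv2
from scipy.spatial.transform import Rotation as R
from workcell import bot
def pix2w(n,u,v,z):
    c=bot.camera_params(n); f=200/np.tan(np.radians(c['fov_y']/2))
    K=np.array([[f,0,c['cx']],[0,f,c['cy']],[0,0,1]])
    p=cv2.undistortPoints(np.array([[[u,v]]],float),K,np.array([c['k1'],0,0,0]))[0,0]
    r=R.from_rotvec(c['rotation']).apply([p[0],-p[1],-1]); t=(z-c['xyz'][2])/r[2]
    return c['xyz']+t*r
def w2pix(n,P):
    c=bot.camera_params(n); f=200/np.tan(np.radians(c['fov_y']/2))
    q=R.from_rotvec(c['rotation']).inv().apply(np.atleast_2d(P)-c['xyz'])
    s=np.c_[q[:,0]/-q[:,2],-q[:,1]/-q[:,2]]; r2=(s**2).sum(1,keepdims=True)
    return s*(1+c['k1']*r2)*f+[c['cx'],c['cy']]
def crop(src,out,x0,y0,x1,y1,k):
    cv2.imwrite(out,cv2.resize(src[y0:y1,x0:x1],None,fx=k,fy=k,interpolation=cv2.INTER_CUBIC))
E
python3 - <<'E'
from h import *
p=cv2.imread('pics/top0.png'); crop(p,'pics/top0c.png',250,120,410,240,5)
crop(p,'pics/top0d.png',185,150,445,240,3)
p=cv2.imread('pics/scene0.png'); crop(p,'pics/scene0c.png',280,140,440,260,5)
E
```

```text
(no output)
```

View pics/top0c.png

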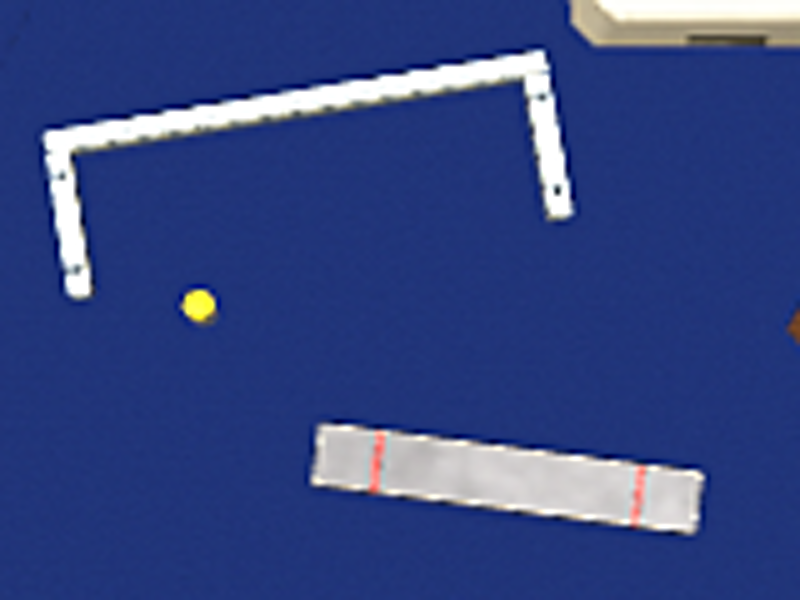

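View pics/scene0c.png

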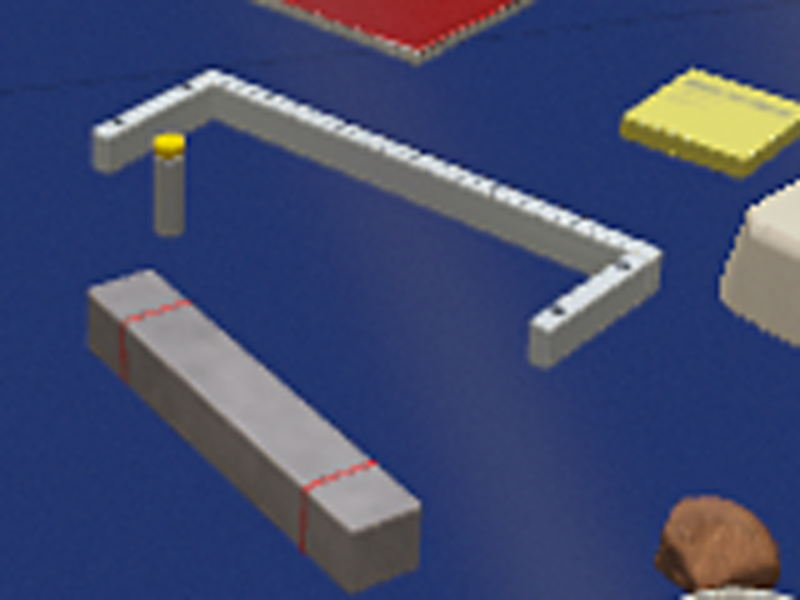

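```bash
python3 - <<'E'
from h import *
def t(u,v,z): return pix2w('top',250+(u+.5)/5-.5,120+(v+.5)/5-.5,z)[:2]
L,Rr=t(75,152,.024),t(527,80,.024)
lf,rf=t(91,295,.024),t(548,218,.024)
print('rail',L,Rr,np.linalg.norm(L-Rr),'fronts',lf,rf,np.linalg.norm(lf-L),np.linalg.norm(rf-Rr),np.linalg.norm(lf-rf))
# bay fit
mod=np.array([[.105,.135],[.105,-.135],[.02,.135],[.02,-.135]]); W=np.array([L,Rr,lf,rf])
mc,wc=mod-mod.mean(0),W-W.mean(0)
a=np.arctan2((mc[:,0]*wc[:,1]-mc[:,1]*wc[:,0]).sum(),(mc*wc).sum())
M=np.array([[np.cos(a),-np.sin(a)],[np.sin(a),np.cos(a)]]); o=W.mean(0)-M@mod.mean(0)
print('bay',o,np.degrees(a),'res',(W-(mod@M.T+o))*1e3)
b=[t(*x,.034) for x in ((320,424),(704,473),(695,533),(312,484))]
print('beam',b,[np.linalg.norm(b[i]-b[(i+1)%4]) for i in range(4)])
c=np.mean(b,0); d=(b[0]+b[3]-b[1]-b[2]); ba=np.arctan2(-d[0],d[1]); print('c',c,'ang',np.degrees(ba))
bay=lambda P:(P-o)@M
print('beam in bay',bay(c),'corners',[bay(x) for x in b])
po=t(199,305,.052); print('post',po,bay(po))
pb=w2pix('scene',np.r_[po,.052]);print('post in scene',pb,'beam corners scene',w2pix('scene',[np.r_[x,.034] for x in b]))
for n,u,v,z in (('rock',418,184,.02),('dish',424,218,.015),('bottle',203,210,.08)):
  x=pix2w('top',u,v,z)[:2];print(n,x,bay(x))
E
```

```text
rail [0.64239327 0.2068027 ] [ 0.68376253 -0.05575   ] 0.26579189989325663 fronts [0.55903654 0.19716803] [ 0.6027441  -0.06697702] 0.08391168433379322 0.08179261422292916 0.2677367350602193
bay [0.56025404 0.0605309 ] 9.002669652405764 res [[-0.44242142 -3.49559205]
 [-1.32289022  0.62559558]
 [ 0.15374073  0.17058231]
 [ 1.61157091  2.69941417]]
beam [array([0.48352542, 0.06541383]), array([ 0.45449833, -0.15337597]), array([ 0.42039867, -0.14769372]), array([0.44941075, 0.07010034])] [np.float64(0.22070692926151347), np.float64(0.034569854703055146), np.float64(0.2197179027059505), np.float64(0.034435073028392896)]
c [ 0.45195829 -0.04138888] ang -7.572462815293496
beam in bay [-0.12291012 -0.08371806] corners [array([-0.07501932,  0.01682931]), array([-0.13792517, -0.19472306]), array([-0.17071559, -0.18377488]), array([-0.10798039,  0.02679637])]
post [0.55004023 0.13318197] [0.00128049 0.07335434]
post in scene [[313.64217489 168.50000435]] beam corners scene [[309.70542353 194.14948132]
 [364.74672256 241.74180634]
 [350.61648507 246.73721426]
 [297.06190205 198.07452398]]
rock [ 0.54199225 -0.23771741] [-0.06470687 -0.29171659]
dish [ 0.44340129 -0.25434827] [-0.16468569 -0.29271501]
bottle [0.46723282 0.36848935] [-0.04368581  0.31872074]
```

View pics/top0d.png

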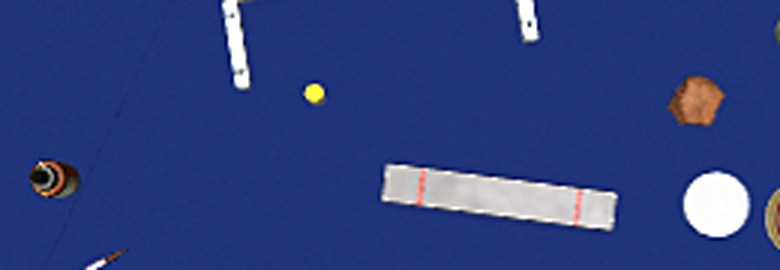

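```bash
cat >> h.py <<'E'
BO=np.array([.5603,.0605]); BA=np.radians(9.0)
BM=np.array([[np.cos(BA),-np.sin(BA)],[np.sin(BA),np.cos(BA)]])
def bay(P): return (np.asarray(P)[:2]-BO)@BM
def unbay(P): return BM@np.asarray(P)+BO
def plan(xyz,ydir,op=None):
    "relative shift mm & turn deg to reach xyz, tool down, tool y along +-ydir(world deg)"
    s=bot.read_state(); T=R.from_rotvec(s['tcp_rot'])
    best=None
    for k in (0,180):
        y=np.radians(ydir+k); Y=np.array([np.cos(y),np.sin(y),0]); Z=np.array([0,0,-1.]); X=np.cross(Y,Z)
        G=R.from_matrix(np.c_[X,Y,Z]); d=(T.inv()*G).as_rotvec(degrees=True)
        d6=s['q'][5]+np.radians(d[2])
        print('shift',np.round(T.inv().apply(np.asarray(xyz)-s['tool_pos'])*1e3,1),'turn',np.round(d,1),'q6~%.2f'%d6)
    print('tool x',T.as_matrix()[:,0].round(3),'y',T.as_matrix()[:,1].round(3),'pos',s['tool_pos'].round(4),'bay',bay(s['tool_pos']).round(4),'t',s['time'],'q',s['q'].round(2),'F',s['wrist_force'].round(1))
E
python3 - <<'E'
from h import *
c=np.array([.452,-.0414]);a=np.radians(-7.57);b=np.array([-np.sin(a),np.cos(a)])
e=c-b*(.11+.011+.012); print(e)
plan(np.r_[e,.12],-7.57)
E
```

```text
[ 0.43447893 -0.17324086]
shift [ 335.1 -347.7  110.8] turn [ -0.1  -0.1 -59.9] q6~-1.08
shift [ 335.1 -347.7  110.8] turn [-1.000e-01  1.000e-01  1.201e+02] q6~2.06
tool x [0.924 0.383 0.   ] y [ 0.383 -0.924 -0.002] pos [ 0.2581 -0.623   0.2301] bay [-0.4054 -0.6278] t 0.1 q [-1.21  0.26  1.61 -0.    1.27 -0.04] F [-0.4 -0.2  0.5]
```

Request:
arm_command(targets="34 -35 0 0 0 -6 0.15; 67 -70 0 0 0 -12 0.15; 101 -104 0 0 0 -18 0.15; 134 -139 0 0 0 -24 0.15; 168 -174 5 0 0 -30 0.15; 201 -209 10 0 0 -36 0.15; 235 -243 15 0 0 -42 0.15; 268 -278 20 0 0 -48 0.15; 302 -313 25 0 0 -54 0.15; 335 -348 30 0 0 -60 0.15")

```text
time: 0.93
tool_pos: [0.4102, -0.2347, 0.2077]
tcp_rot: [-2.357, -2.077, -0.0]
wrist_force: [1.5, 0.2, -0.7]
width: 0.154
```

```bash
python3 - <<'E'
from h import *
plan([.4345,-.1732,.008],-7.57); print(bot.read_state()['width'])
E
```

```text
shift [ 64.   16.4 199.7] turn [-0.  -0.   0.3] q6~-0.44
shift [ 64.   16.4 199.7] turn [   0.    -0.  -179.7] q6~-3.58
tool x [0.126 0.992 0.   ] y [ 0.992 -0.126 -0.   ] pos [ 0.4102 -0.2347  0.2077] bay [-0.1944 -0.2681] t 0.9333 q [-0.57 -0.11  2.05  0.    1.2  -0.45] F [ 1.5  0.2 -0.7]
0.1544210051677343
```

Request:
arm_command(targets="21 5 20 0 0 0 0.15; 43 11 50 0 0 0 0.15; 64 16 80 0 0 0 0.15; 64 16 115 0 0 0 0.15; 64 16 150 0 0 0 0.15; 64 16 150 0 0 0 0.15")

```text
time: 1.43
tool_pos: [0.4283, -0.1719, 0.0513]
tcp_rot: [-2.351, -2.065, 0.009]
wrist_force: [-1.9, 0.5, -1.6]
width: 0.152
```

```bash
python3 - <<'E'
from h import *
plan([.4345,-.1732,.008],-7.57)
p,d=bot.read_camera('scene'); crop(p,'pics/s1.png',230,120,430,270,4)
p,d=bot.read_camera('wrist'); cv2.imwrite('pics/w1.png',p)
E
```

```text
shift [-0.7  6.8 43.2] turn [-0.8 -0.2  0.1] q6~-0.30
shift [-0.7  6.8 43.2] turn [   0.4   -1.2 -179.8] q6~-3.44
tool x [0.129 0.992 0.004] y [ 0.992 -0.129 -0.013] pos [ 0.4283 -0.1719  0.0513] bay [-0.1667 -0.2089] t 1.4333 q [-0.44  0.06  2.2  -0.    0.89 -0.31] F [-1.9  0.5 -1.6]
```

View pics/s1.png

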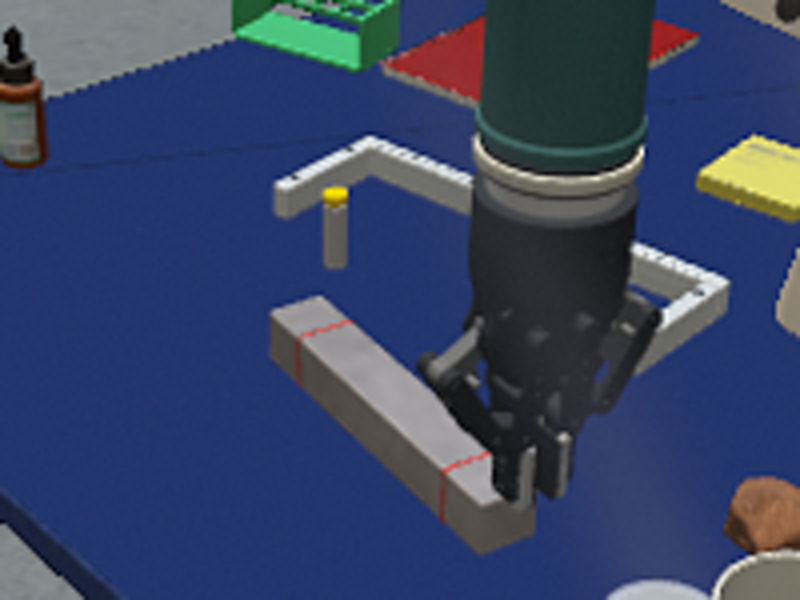

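View pics/w1.png

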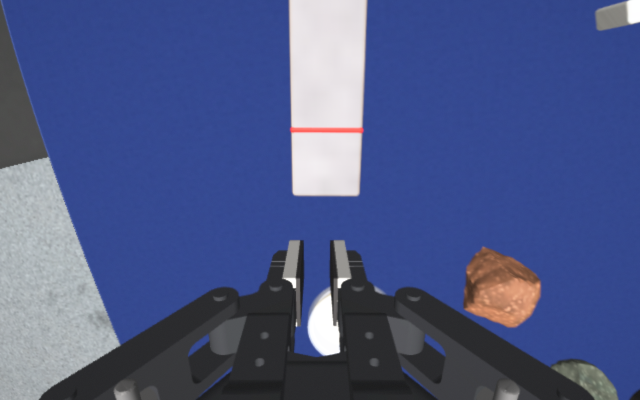

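The wrist view shows the beam's right end at row 195, columns 292–360. The fingers are clear behind it, centred on column 318, so they sit about 6 mm to the left. That matches the planned 7 mm y correction.

Request:
arm_command(targets="-1 7 15 0 0 0 0.15; -1 7 30 0 0 0 0.15; -1 7 40 0 0 0 0.15; -1 7 43 0 0 0 0.15; -1 7 43 0 0 0 0.15")

```text
time: 1.95
tool_pos: [0.4415, -0.1777, 0.0159]
tcp_rot: [2.362, 2.071, 0.0]
wrist_force: [0.2, -0.6, -0.2]
width: 0.15
```

```bash
python3 - <<'E'
from h import *
plan([.4345,-.1732,.008],-7.57)
p,d=bot.read_camera('wrist'); cv2.imwrite('pics/w2.png',p)
E
```

```text
shift [ 3.6 -7.5  7.9] turn [0. 0. 0.] q6~-0.30
shift [ 3.6 -7.5  7.9] turn [  -0.    0. -180.] q6~-3.44
tool x [ 0.131  0.991 -0.   ] y [ 0.991 -0.131  0.   ] pos [ 0.4415 -0.1777  0.0159] bay [-0.1546 -0.2167] t 1.95 q [-0.44  0.14  2.2   0.    0.8  -0.3 ] F [ 0.2 -0.6 -0.2]
```

View pics/w2.png

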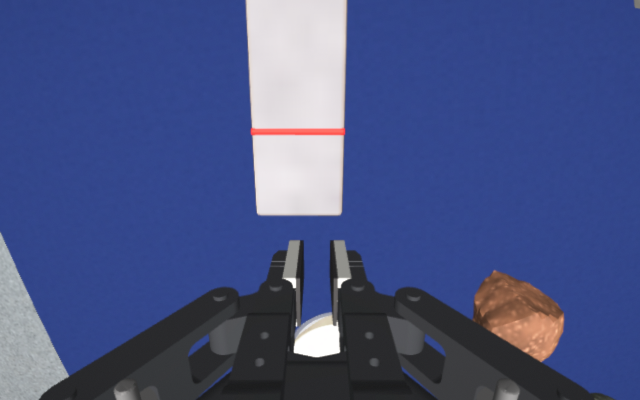

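Request:
arm_command(targets="0 -7 4 0 0 0 0.15; 0 -7 8 0 0 0 0.15; 7 -7 8 0 0 0 0.15; 12 -7 8 0 0 0 0.15; 16 -7 8 0 0 0 0.15; 21 -7 8 0 0 0 0.15; 26 -7 8 0 0 0 0.15; 31 -7 8 0 0 0 0.15; 36 -7 8 0 0 0 0.15; 36 -7 8 0 0 0 0.15")

```text
time: 2.83
tool_pos: [0.4393, -0.1397, 0.0073]
tcp_rot: [-2.361, -2.072, -0.001]
wrist_force: [-0.4, -0.6, 0.3]
width: 0.148
```

```bash
python3 - <<'E'
from h import *
plan([.4345,-.1732,.008],-7.57)
p,d=bot.read_camera('wrist'); cv2.imwrite('pics/w3.png',p)
E
```

```text
shift [-33.8  -0.4  -0.7] turn [ 0.  -0.   0.1] q6~-0.23
shift [-33.8  -0.4  -0.7] turn [ 1.000e-01  0.000e+00 -1.799e+02] q6~-3.37
tool x [0.13  0.992 0.001] y [ 0.992 -0.13   0.   ] pos [ 0.4393 -0.1397  0.0073] bay [-0.1509 -0.1788] t 2.8333 q [-0.36  0.13  2.24  0.    0.78 -0.23] F [-0.4 -0.6  0.3]
```

View pics/w3.png

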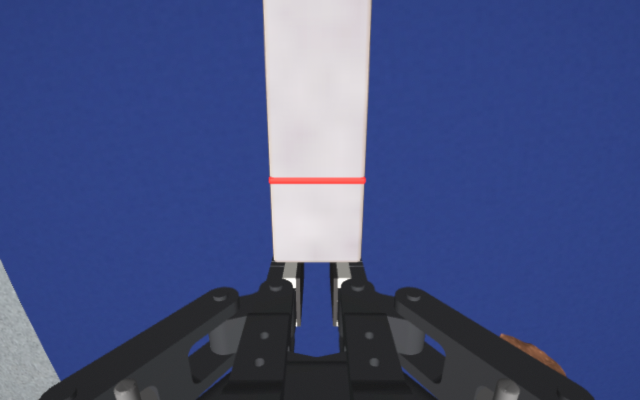

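The beam end sits squarely against both fingertips at row 262. I'll push another 20 mm, then back off and lift.

Request:
arm_command(targets="5 0 0 0 0 0 0.15; 10 0 0 0 0 0 0.15; 15 0 0 0 0 0 0.15; 20 0 0 0 0 0 0.15; 20 0 0 0 0 0 0.15; 5 0 0 0 0 0 0.15; -5 0 0 0 0 0 0.15; -5 0 -30 0 0 0 0.5; -5 0 -60 0 0 0 1; -5 0 -80 0 0 0 1")

```text
time: 3.72
tool_pos: [0.4389, -0.146, 0.089]
tcp_rot: [2.363, 2.07, 0.002]
wrist_force: [1.4, 0.3, 0.5]
width: 0.57
```

```bash
python3 - <<'E'
from h import *
p,d=bot.read_camera('top'); crop(p,'pics/t2.png',250,120,410,240,5)
E
```

```text
(no output)
```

View pics/t2.png

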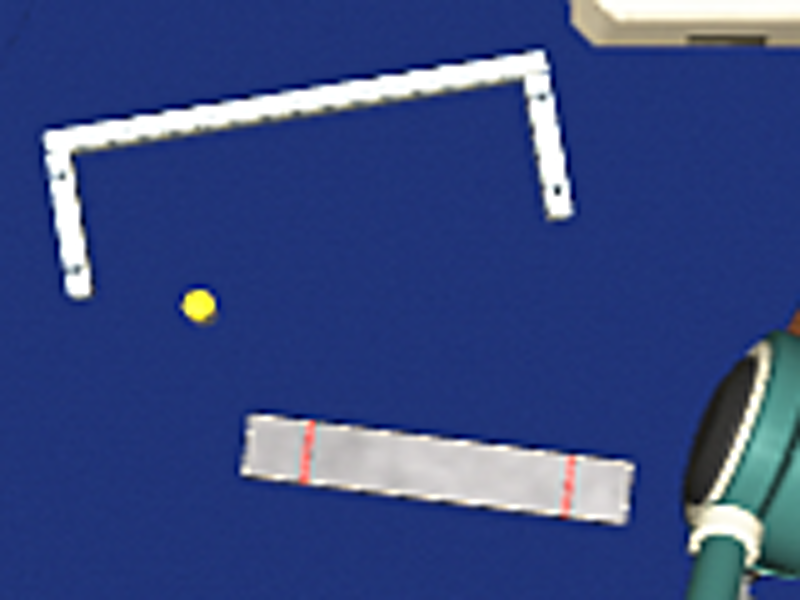

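```bash
cat >> h.py <<'E'
def beam(cs,off=(250,120),k=5):
    b=np.array([pix2w('top',off[0]+(u+.5)/k-.5,off[1]+(v+.5)/k-.5,.034)[:2] for u,v in cs])
    print('sides',[round(float(np.linalg.norm(b[i]-b[(i+1)%4])),4) for i in range(4)])
    c=b.mean(0); d=(b[0]+b[3]-b[1]-b[2]); a=np.arctan2(-d[0],d[1])
    print('c',c.round(4),'bay',bay(c).round(4),'ang',np.degrees(a).round(2),'rel',np.degrees(a-BA).round(2))
    B=np.array([-np.sin(a),np.cos(a)]); n=np.array([np.cos(a),np.sin(a)])
    p=np.array([.5500,.1332]); print('post normal',((p-c)@n).round(4),'left bay',bay(c+.11*B).round(4),'right bay',bay(c-.11*B).round(4))
    return c,a,B,n
E
python3 - <<'E'
from h import *
c,a,B,n=beam(((250,415),(634,463),(626,524),(241,474)))
plan(np.r_[c-n*.041,.08],np.degrees(a)+90)
E
```

```text
sides [0.2205, 0.035, 0.2208, 0.034]
c [ 0.4576 -0.0015] bay [-0.1112 -0.0452] ang -7.55 rel -16.55
post normal 0.0739 left bay [-0.0798  0.0603] right bay [-0.1425 -0.1506]
shift [146.3 -44.6  12.3] turn [  0.3   0.4 -90. ] q6~-1.81
shift [146.3 -44.6  12.3] turn [ 0.4 -0.3 90. ] q6~1.33
tool x [ 0.131  0.991 -0.001] y [ 0.991 -0.131  0.008] pos [ 0.4418 -0.147   0.0928] bay [-0.1495 -0.1864] t 3.7667 q [-0.38 -0.01  2.18  0.    0.96 -0.24] F [ 0.8 -0.2  2.2]
```

Request:
arm_command(targets="15 -5 0 0 0 7 1; 30 -9 0 0 0 14 1; 45 -14 0 0 0 21 1; 60 -18 0 0 0 28 1; 75 -23 0 0 0 35 1; 90 -28 0 0 0 42 1; 105 -33 0 0 0 49 1; 120 -38 0 0 0 56 1; 135 -42 0 0 0 63 1; 146 -45 0 0 0 70 1")

```text
time: 4.6
tool_pos: [0.4121, 0.0061, 0.0869]
tcp_rot: [-3.123, -0.332, 0.001]
wrist_force: [0.7, 0.0, -0.3]
width: 1.002
```

Request:
arm_command(targets="0 0 0 0 0 7 1; 0 0 0 0 0 14 1; 0 0 0 0 0 20 1; 0 0 0 0 0 20 1; 0 0 0 0 0 20 1; 0 0 0 0 0 20 1")

```text
time: 5.1
tool_pos: [0.4127, 0.0049, 0.0871]
tcp_rot: [-3.135, 0.202, 0.001]
wrist_force: [-0.2, -0.3, 0.0]
width: 0.997
```

```bash
python3 - <<'E'
from h import *
c=np.array([.4576,-.0015]);a=np.radians(-7.55);n=np.array([np.cos(a),np.sin(a)])
plan(np.r_[c-n*.041,.004],np.degrees(a)+90)
p,d=bot.read_camera('wrist'); cv2.imwrite('pics/w4.png',p)
E
```

```text
shift [ 4.4  0.5 83.1] turn [  -0.    -0.  -179.8] q6~-1.49
shift [ 4.4  0.5 83.1] turn [-0.   0.   0.2] q6~1.65
tool x [ 0.992 -0.128 -0.   ] y [-0.128 -0.992 -0.   ] pos [0.4127 0.0049 0.0871] bay [-0.1545 -0.0318] t 5.1 q [-0.05 -0.1   2.28  0.    0.96  1.65] F [-0.2 -0.3  0. ]
```

View pics/w4.png

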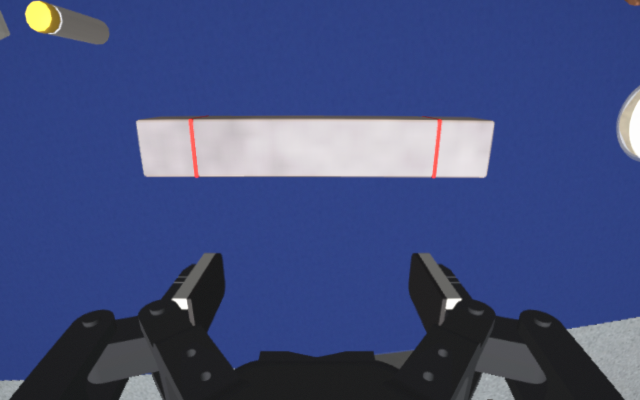

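The beam is centred in the wrist view (columns 137–494) with both fingers in front of it. I'll descend and push along its normal.

Request:
arm_command(targets="0 0 30 0 0 0 1; 0 0 60 0 0 0 1; 0 0 78 0 0 0 1; 0 0 83 0 0 0 1; 7 0 83 0 0 0 1; 12 0 83 0 0 0 1; 16 0 83 0 0 0 1; 21 0 83 0 0 0 1; 26 0 83 0 0 0 1; 31 0 83 0 0 0 1")

```text
time: 5.98
tool_pos: [0.4428, 0.001, 0.005]
tcp_rot: [-3.135, 0.205, 0.005]
wrist_force: [-8.0, 1.6, 4.5]
width: 1.002
```

```bash
python3 - <<'E'
from h import *
s=bot.read_state();print(s['tool_pos'],s['wrist_force'],s['width'])
p,d=bot.read_camera('wrist'); cv2.imwrite('pics/w5.png',p)
E
```

```text
[0.44276466 0.00102615 0.00504121] [-8.04599449  1.62359804  4.49773232] 1.0018515036925468
```

View pics/w5.png

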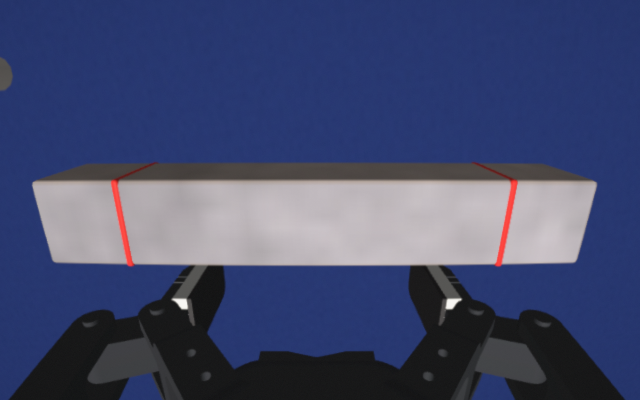

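Request:
arm_command(targets="5 0 0 0 0 0 1; 10 0 0 0 0 0 1; 15 0 0 0 0 0 1; 20 0 0 0 0 0 1; 25 0 0 0 0 0 1; 30 0 0 0 0 0 1; 35 0 0 0 0 0 1; 40 0 0 0 0 0 1; 45 0 0 0 0 0 1; 50 0 0 0 0 0 1")

```text
time: 6.87
tool_pos: [0.4926, -0.0055, 0.0047]
tcp_rot: [-3.135, 0.205, 0.003]
wrist_force: [-6.3, 0.9, 4.3]
width: 1.0
```

Request:
arm_command(targets="5 0 0 0 0 0 1; 10 0 0 0 0 0 1; 15 0 0 0 0 0 1; 20 0 0 0 0 0 1; 25 0 0 0 0 0 1; 30 0 0 0 0 0 1; 35 0 0 0 0 0 1; 40 0 0 0 0 0 1; 40 0 0 0 0 0 1")

```text
time: 7.62
tool_pos: [0.534, -0.011, 0.005]
tcp_rot: [3.135, -0.205, 0.002]
wrist_force: [-0.9, -0.3, -1.3]
width: 1.003
```

```bash
python3 - <<'E'
from h import *
s=bot.read_state();print(s['tool_pos'],s['wrist_force'],s['width'])
p,d=bot.read_camera('wrist'); cv2.imwrite('pics/w6.png',p)
p,d=bot.read_camera('top'); crop(p,'pics/t3.png',250,120,410,240,5)
E
```

```text
[ 0.53399339 -0.01095642  0.00495846] [-0.94879593 -0.3316245  -1.27739614] 1.0029439488712928
```

View pics/w6.png

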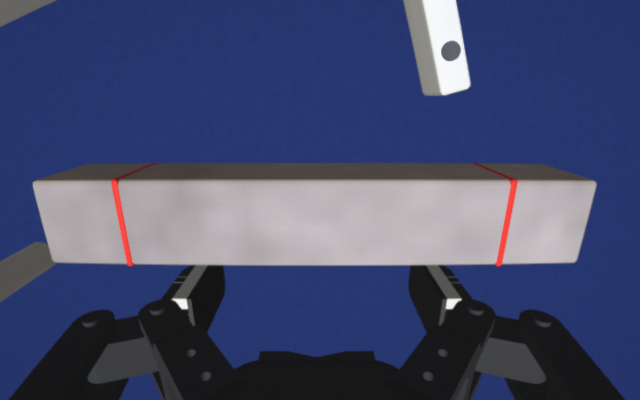

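View pics/t3.png

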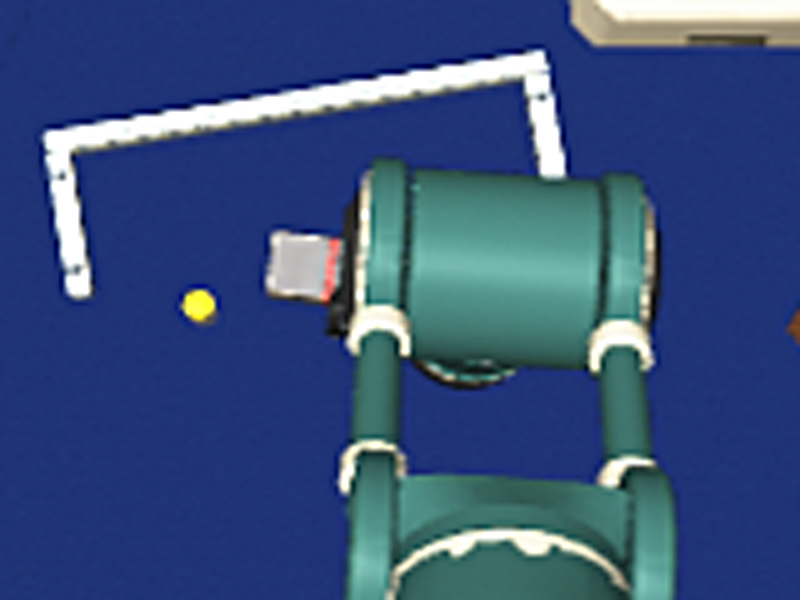

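```bash
python3 - <<'E'
from h import *
def t(u,v,z): return pix2w('top',250+(u+.5)/5-.5,120+(v+.5)/5-.5,z)[:2]
a=np.radians(-7.45);n=np.array([np.cos(a),np.sin(a)]);B=np.array([-n[1],n[0]])
e=(t(275,233,.034)+t(267,293,.034))/2
p=np.array([.5500,.1332]); tcp=bot.read_state()['tool_pos'][:2]
for c in (e-.11*B,tcp+.029*n+ B*((e-.11*B-tcp)@B)):
  print(c,bay(c),'post n',(p-c)@n,'cheek n',[(unbay(q)-c)@n for q in ((.02,-.135),(.02,-.147))],'off tcp n',(c-tcp)@n,'tcp->B',(c-tcp)@B)
  print('right end',bay(c-.11*B),'left',bay(c+.11*B))
E
```

```text
[ 0.56166112 -0.01598225] [-0.01062009 -0.07575355] post n -0.030905795949503875 cheek n [np.float64(0.04614404913253324), np.float64(0.04954219123573054)] off tcp n 0.02815940673068559 tcp->B -0.001398394947962396
right end [-0.04176973 -0.18125095] left [0.02052954 0.02974384]
[ 0.56249462 -0.01609124] [-0.00981391 -0.07599159] post n -0.03174638921881833 cheek n [np.float64(0.04530345586321878), np.float64(0.04870159796641609)] off tcp n 0.02900000000000004 tcp->B -0.001398394947962392
right end [-0.04096354 -0.18148899] left [0.02133573 0.0295058 ]
```

Post clearance is only about 5 mm against 28 mm at the cheek. I'll push 9 mm more, then back off and lift.

Request:
arm_command(targets="5 0 0 0 0 0 1; 9 0 0 0 0 0 1; 9 0 0 0 0 0 1; -6 0 0 0 0 0 1; -10 0 0 0 0 0 1; -10 0 -30 0 0 0 0.6; -10 0 -60 0 0 0 0.15; -10 0 -90 0 0 0 0.15; -10 0 -90 0 0 0 0.15")

```text
time: 8.47
tool_pos: [0.5288, -0.0099, 0.1013]
tcp_rot: [3.135, -0.205, 0.022]
wrist_force: [1.0, 0.1, 1.3]
width: 0.454
```

```bash
python3 - <<'E'
from h import *
c=np.array([.5621+.009*.9916,-.016-.009*.13]);a=np.radians(-7.45)
B=np.array([-np.sin(a),np.cos(a)])
plan(np.r_[c-B*(.11+.011+.012),.08],np.degrees(a))
p,d=bot.read_camera('scene'); crop(p,'pics/s3.png',230,120,430,270,4)
E
```

```text
shift [ 42.6 134.7  21.8] turn [  0.6  -0.7 -90. ] q6~0.06
shift [ 42.6 134.7  21.8] turn [-0.7 -0.6 90. ] q6~3.21
tool x [ 0.991 -0.13   0.014] y [-0.13  -0.991 -0.001] pos [ 0.5288 -0.0099  0.1013] bay [-0.0421 -0.0646] t 8.4667 q [-0.07  0.1   2.05 -0.    0.98  1.64] F [1.  0.1 1.3]
```

View pics/s3.png

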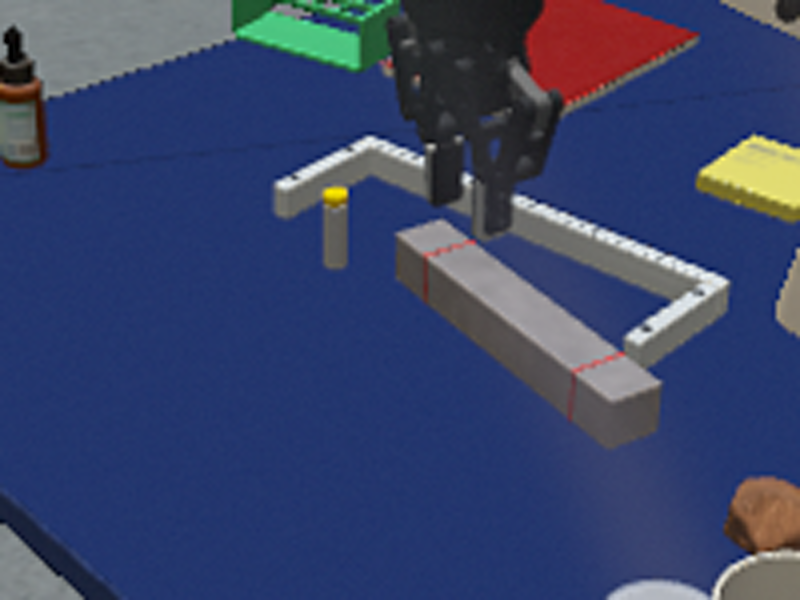

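The beam now slants in the opening: its left end is right of the post and its right end is in front of the right cheek. Next I'll move round to the right end.

Request:
arm_command(targets="4 14 0 0 0 -7 0.15; 9 28 0 0 0 -14 0.15; 13 42 0 0 0 -21 0.15; 17 56 0 0 0 -28 0.15; 22 70 0 0 0 -35 0.15; 26 84 0 0 0 -42 0.15; 30 98 0 0 0 -49 0.15; 35 112 0 0 0 -56 0.15; 39 125 0 0 0 -63 0.15; 43 135 0 0 0 -70 0.15")

```text
time: 9.35
tool_pos: [0.5477, -0.15, 0.0931]
tcp_rot: [-2.681, -1.637, 0.001]
wrist_force: [0.5, 0.2, 1.0]
width: 0.15
```

Request:
arm_command(targets="0 0 0 0 0 -7 0.15; 0 0 0 0 0 -14 0.15; 0 0 0 0 0 -20 0.15; 0 0 0 0 0 -20 0.15; 0 0 0 0 0 -20 0.15; 0 0 0 0 0 -20 0.15")

```text
time: 9.85
tool_pos: [0.5477, -0.1489, 0.0936]
tcp_rot: [-2.364, -2.068, 0.0]
wrist_force: [0.0, -1.0, -1.0]
width: 0.149
```

```bash
python3 - <<'E'
from h import *
c=np.array([.5621+.009*.9916,-.016-.009*.13]);a=np.radians(-7.45)
B=np.array([-np.sin(a),np.cos(a)])
plan(np.r_[c-B*(.11+.011+.012),.008],np.degrees(a))
p,d=bot.read_camera('wrist'); cv2.imwrite('pics/w7.png',p)
p,d=bot.read_camera('top'); crop(p,'pics/t4.png',250,120,410,240,5)
E
```

```text
shift [ 0.7  6.1 85.6] turn [-0.  -0.  -0.2] q6~-0.18
shift [ 0.7  6.1 85.6] turn [ -0.    0.  179.8] q6~2.96
tool x [0.133 0.991 0.   ] y [ 0.991 -0.133 -0.001] pos [ 0.5477 -0.1489  0.0936] bay [-0.0452 -0.2048] t 9.85 q [-0.31  0.19  1.97  0.    0.99 -0.18] F [ 0. -1. -1.]
```

View pics/w7.png

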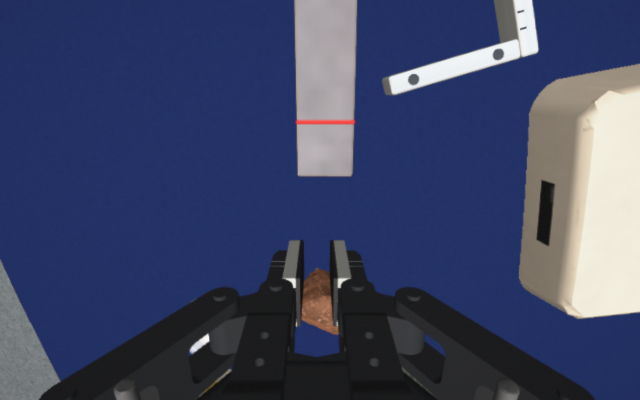

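View pics/t4.png

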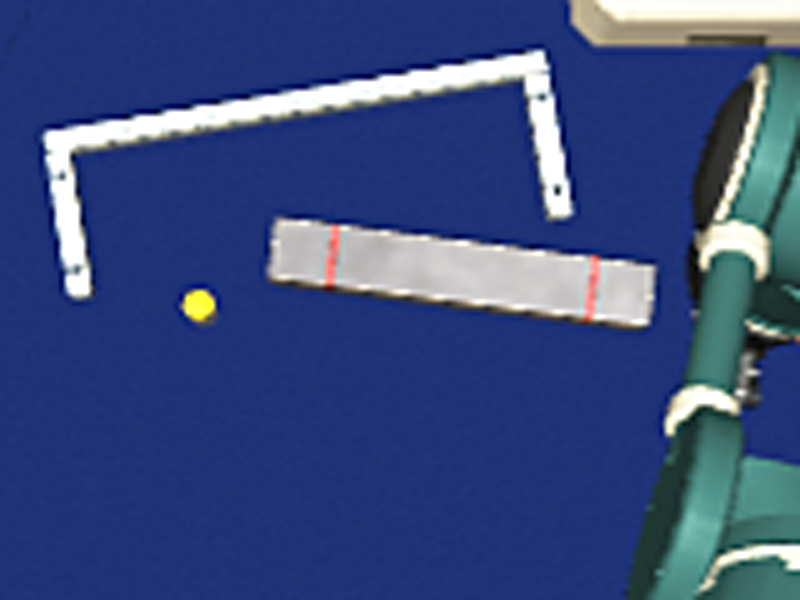

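```bash
python3 - <<'E'
from h import *
c,a,B,n=beam(((275,218),(656,265),(648,323),(268,278)))
print([((unbay(q)-c)@n).round(4) for q in ((.02,-.135),(.02,-.147))])
plan(np.r_[c-B*(.11+.011+.012),.008],np.degrees(a))
for d in (.08,.085,.09,.095): print(d,bay(c+B*d),bay(c+B*(d+.11)),bay(c+B*(d-.11)))
E
```

```text
sides [0.2203, 0.0338, 0.2191, 0.0348]
c [ 0.5709 -0.0162] bay [-0.0015 -0.0774] ang -7.15 rel -16.15
post normal -0.0393 left bay [0.0291 0.0283] right bay [-0.0321 -0.1831]
[np.float64(0.0367), np.float64(0.04)]
shift [ 1.6  6.4 85.9] turn [-0.  -0.  -0.4] q6~-0.18
shift [ 1.6  6.4 85.9] turn [ -0.    0.  179.6] q6~2.96
tool x [0.132 0.991 0.   ] y [ 0.991 -0.132 -0.   ] pos [ 0.5478 -0.1489  0.0939] bay [-0.0451 -0.2048] t 9.95 q [-0.31  0.19  1.97 -0.    0.99 -0.18] F [-0.8 -0.3  0.5]
0.08 [ 0.02072272 -0.00056421] [0.05132655 0.1050928 ] [-0.00988111 -0.10622123]
0.085 [0.02211381 0.00423838] [0.05271764 0.1098954 ] [-0.00849002 -0.10141864]
0.09 [0.02350489 0.00904097] [0.05410872 0.11469799] [-0.00709894 -0.09661605]
0.095 [0.02489597 0.01384356] [0.0554998  0.11950058] [-0.00570786 -0.09181346]
```

Request:
arm_command(targets="0 6 30 0 0 0 0.15; 0 6 60 0 0 0 0.15; 0 6 80 0 0 0 0.15; 0 6 86 0 0 0 0.15; 6 6 86 0 0 0 0.15; 11 6 86 0 0 0 0.15; 15 6 86 0 0 0 0.15; 20 6 86 0 0 0 0.15; 25 6 86 0 0 0 0.15; 25 6 86 0 0 0 0.15")

```text
time: 10.78
tool_pos: [0.5586, -0.1245, 0.0098]
tcp_rot: [2.359, 2.071, 0.003]
wrist_force: [-0.4, -1.6, 0.6]
width: 0.151
```

```bash
python3 - <<'E'
from h import *
s=bot.read_state();print(s['tool_pos'],s['wrist_force'],s['width'])
p,d=bot.read_camera('wrist'); cv2.imwrite('pics/w8.png',p)
E
```

```text
[ 0.55855684 -0.12450891  0.00977976] [-0.43606855 -1.58981232  0.59739024] 0.15056539387291867
```

View pics/w8.png

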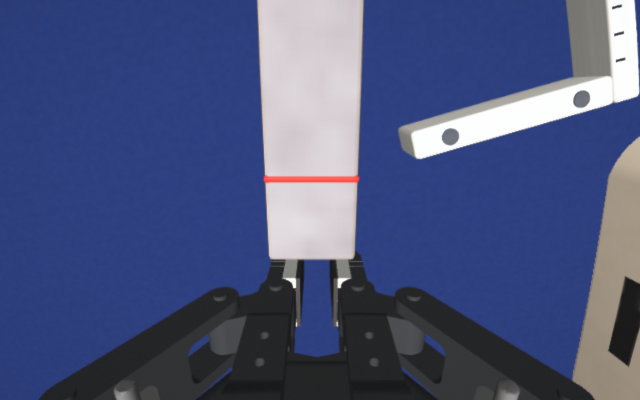

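The end (row 258) is squarely against the fingertips and clear of the cheek. I'll keep pushing.

Request:
arm_command(targets="5 0 0 0 0 0 0.15; 10 0 0 0 0 0 0.15; 15 0 0 0 0 0 0.15; 20 0 0 0 0 0 0.15; 25 0 0 0 0 0 0.15; 30 0 0 0 0 0 0.15; 35 0 0 0 0 0 0.15; 40 0 0 0 0 0 0.15; 40 0 0 0 0 0 0.15")

```text
time: 11.58
tool_pos: [0.5633, -0.0854, 0.0092]
tcp_rot: [2.36, 2.071, 0.002]
wrist_force: [0.2, -2.6, 1.3]
width: 0.147
```

```bash
python3 - <<'E'
from h import *
s=bot.read_state();print(s['tool_pos'],s['wrist_force'],s['width'])
p,d=bot.read_camera('wrist'); cv2.imwrite('pics/w9.png',p)
p,d=bot.read_camera('top'); crop(p,'pics/t5.png',250,120,410,240,5)
E
```

```text
[ 0.56332692 -0.08539161  0.00920847] [ 0.19271771 -2.61064213  1.2840534 ] 0.1465810092737028
```

View pics/w9.png

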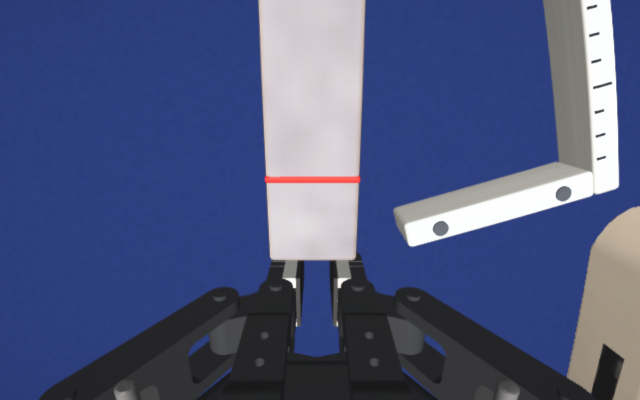

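View pics/t5.png

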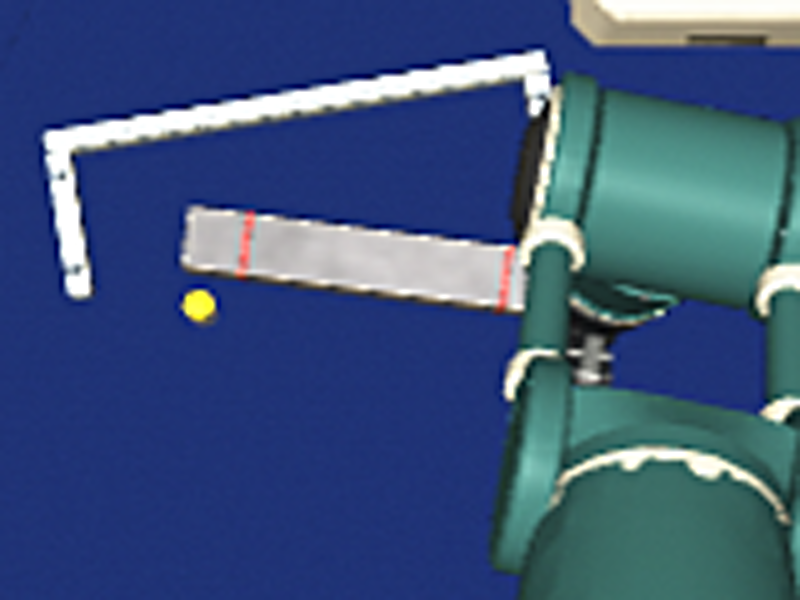

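Request:
arm_command(targets="5 0 0 0 0 0 0.15; 10 0 0 0 0 0 0.15; 15 0 0 0 0 0 0.15; 20 0 0 0 0 0 0.15; 25 0 0 0 0 0 0.15; 30 0 0 0 0 0 0.15; 34 0 0 0 0 0 0.15; 34 0 0 0 0 0 0.15; 20 0 0 0 0 0 0.15; 20 0 -30 0 0 0 0.15")

```text
time: 12.52
tool_pos: [0.5587, -0.0659, 0.0323]
tcp_rot: [-2.354, -2.065, 0.013]
wrist_force: [-1.3, -0.2, -0.7]
width: 0.148
```

Request:
arm_command(targets="-10 0 -35 0 0 0 0.15; -40 0 -65 0 0 0 0.3; -70 0 -70 0 0 0 0.6; -70 0 -70 0 0 0 1; -70 0 -70 0 0 0 1")

```text
time: 12.93
tool_pos: [0.5555, -0.1366, 0.1086]
tcp_rot: [2.365, 2.067, 0.001]
wrist_force: [-0.2, 0.7, -0.5]
width: 0.714
```

```bash
python3 - <<'E'
from h import *
s=bot.read_state();print(s['tool_pos'],s['wrist_force'],s['width'])
p,d=bot.read_camera('top'); crop(p,'pics/t6.png',250,120,410,240,5)
E
```

```text
[ 0.55548538 -0.13660212  0.10864404] [-0.22499467  0.73226247 -0.46682025] 0.7135858884214237
```

View pics/t6.png

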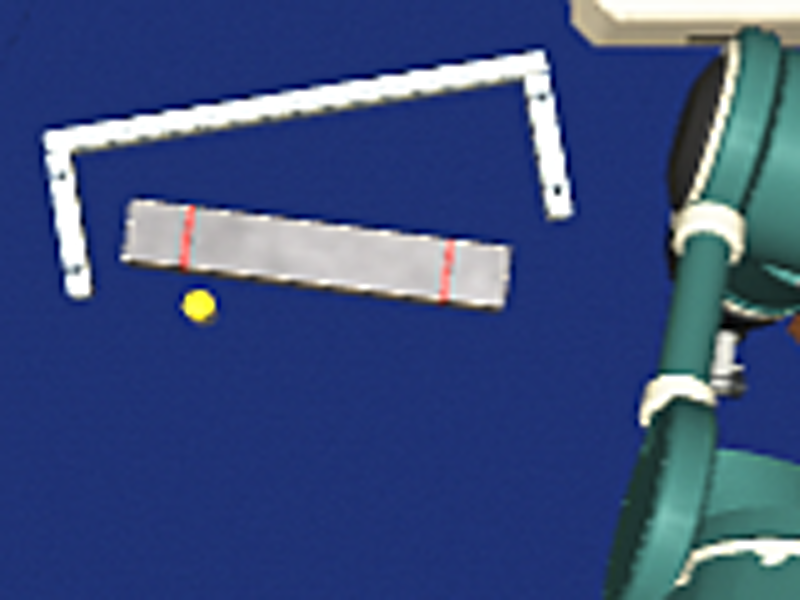

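```bash
python3 - <<'E'
from h import *
c,a,B,n=beam(((132,199),(512,246),(504,306),(124,263)))
g=c-B*.022-n*(.029+.012); print(bay(g))
plan(np.r_[g,.1],np.degrees(a)+90)
# tool path: rotate about ICR, final TCP with beam flat at (.087, cy-?) 
E
```

```text
sides [0.2196, 0.0349, 0.2189, 0.0372]
c [0.5813 0.0662] bay [0.0216 0.0023] ang -7.03 rel -16.03
post normal -0.0393 left bay [0.052  0.1081] right bay [-0.0087 -0.1034]
[-0.02383157 -0.00749047]
shift [180.9 -41.2   7.8] turn [ -0.   -0.1 -90.6] q6~-1.73
shift [180.9 -41.2   7.8] turn [-0.1  0.  89.4] q6~1.41
tool x [0.133 0.991 0.001] y [ 0.991 -0.133 -0.001] pos [ 0.5548 -0.1354  0.1075] bay [-0.0361 -0.1926] t 12.9833 q [-0.28  0.18  1.95  0.    1.02 -0.15] F [-0.   1.  -0.3]
```

Milestone geometry is met: the left end is at bay (52,108) mm, 35 mm left of the post, with a 16° slant. Now I'll go to the front face with open fingers.

Request:
arm_command(targets="18 -4 0 0 0 7 1; 36 -8 0 0 0 14 1; 54 -12 0 0 0 21 1; 72 -16 0 0 0 28 1; 90 -20 0 0 0 35 1; 108 -24 0 0 0 42 1; 126 -28 0 0 0 49 1; 144 -33 0 0 0 56 1; 161 -37 0 0 0 63 1; 178 -41 0 0 0 70 1")

```text
time: 13.82
tool_pos: [0.5362, 0.0489, 0.1062]
tcp_rot: [-3.123, -0.334, 0.006]
wrist_force: [-0.1, -0.4, 0.5]
width: 1.0
```

Request:
arm_command(targets="0 0 0 0 0 7 1; 0 0 0 0 0 14 1; 0 0 0 0 0 19.5 1; 0 0 0 0 0 19.5 1; 0 0 0 0 0 19.5 1; 0 0 0 0 0 19.5 1")

```text
time: 14.32
tool_pos: [0.5374, 0.0474, 0.1072]
tcp_rot: [-3.136, 0.187, 0.003]
wrist_force: [-0.4, -0.3, -0.3]
width: 1.002
```

```bash
python3 - <<'E'
from h import *
c=np.array([.5813,.0662]);a=np.radians(-7.1)
B=np.array([-np.sin(a),np.cos(a)]);n=np.array([np.cos(a),np.sin(a)])
plan(np.r_[c-B*.025-n*.041,.004],np.degrees(a)+90)
p,d=bot.read_camera('wrist'); cv2.imwrite('pics/w10.png',p)
E
```

```text
shift [  0.4   0.9 103.2] turn [  -0.2    0.  -179.7] q6~-1.41
shift [  0.4   0.9 103.2] turn [0.  0.1 0.3] q6~1.74
tool x [ 0.993 -0.119 -0.002] y [-0.119 -0.993  0.   ] pos [0.5374 0.0474 0.1072] bay [-0.0246 -0.0094] t 14.3167 q [0.04 0.12 2.01 0.   1.01 1.73] F [-0.4 -0.3 -0.3]
```

View pics/w10.png

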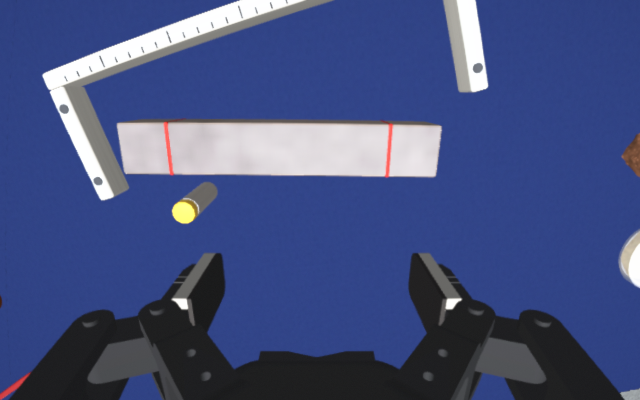

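The post foot is at (207,192) and the left fingertip at about (215,260), which is a bit close. I'll narrow the opening to 0.75, shift 12 mm right and descend.

Request:
arm_command(targets="-4 12 30 0 0 0 0.75; -4 12 60 0 0 0 0.75; -4 12 80 0 0 0 0.75; -4 12 80 0 0 0 0.75; -4 12 80 0 0 0 0.75")

```text
time: 14.78
tool_pos: [0.5314, 0.0354, 0.027]
tcp_rot: [3.136, -0.191, -0.006]
wrist_force: [-0.4, 0.8, 0.6]
width: 0.748
```

```bash
python3 - <<'E'
from h import *
s=bot.read_state();print(s['tool_pos'],bay(s['tool_pos']),s['wrist_force'],s['width'])
p,d=bot.read_camera('wrist'); cv2.imwrite('pics/w11.png',p)
p,d=bot.read_camera('scene'); crop(p,'pics/s11.png',230,120,430,270,4)
E
```

```text
[0.53142589 0.03541326 0.02697732] [-0.03244305 -0.02026097] [-0.41864504  0.79635238  0.568137  ] 0.7484957056135739
```

View pics/w11.png

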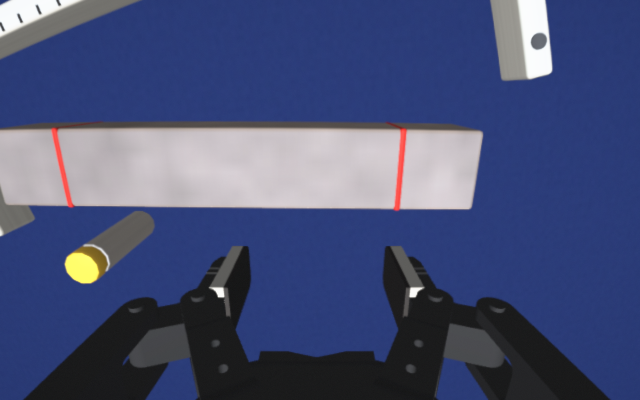

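View pics/s11.png

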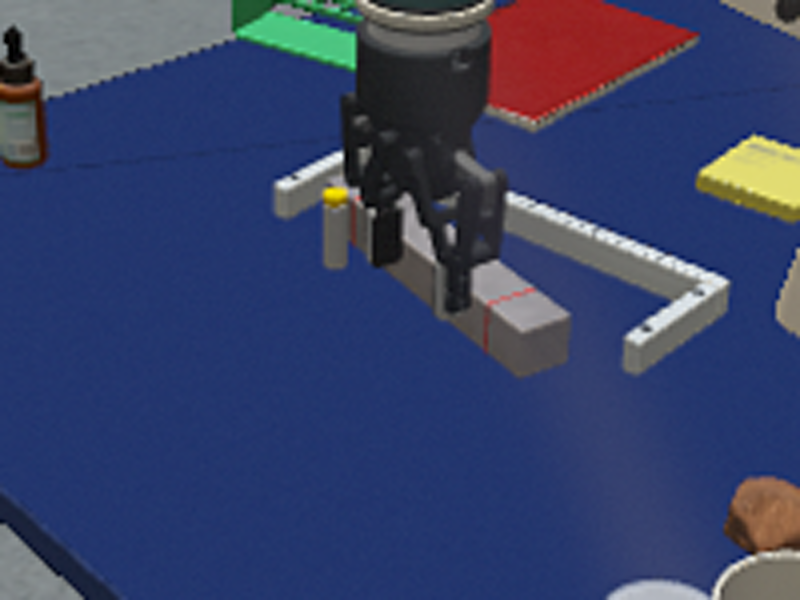

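Request:
arm_command(targets="0 0 12 0 0 0 0.75; 0 0 20 0 0 0 0.75; 0 0 22 0 0 0 0.75; 0 0 22 0 0 0 0.75; 0 0 22 0 0 0 0.75")

```text
time: 15.3
tool_pos: [0.5327, 0.0356, 0.006]
tcp_rot: [3.136, -0.191, -0.001]
wrist_force: [-0.3, 0.2, 0.2]
width: 0.752
```

```bash
cat > path.py <<'E'
from h import *
import sys
def path(cb,rel,cb2,rel2,N,tb=None):
    s=bot.read_state(); T=R.from_rotvec(s['tcp_rot']); p0=s['tool_pos']
    a0=np.radians(rel)+BA; a1=np.radians(rel2)+BA
    c0=unbay(cb);c1=unbay(cb2)
    rot=lambda a:np.array([[np.cos(a),-np.sin(a)],[np.sin(a),np.cos(a)]])
    n=rot(a0)[:,0];B=rot(a0)[:,1]
    off=(p0[:2]-c0); s_B=off@B; gap=-off@n-.029
    print('gap',gap,'sB',s_B)
    st=c0-.029*n+B*s_B
    Rf=rot(a1-a0); I=np.linalg.solve(np.eye(2)-Rf,c1-Rf@c0) if abs(a1-a0)>1e-3 else None
    for k in range(N+1):
        f=k/N; Q=rot(f*(a1-a0)); q=I+Q@(st-I) if I is not None else st+f*(c1-c0)
        d=T.inv().apply(np.r_[q-p0[:2],0])*1e3
        print(k,np.round(d[:2],1),'turn z',round(-np.degrees(f*(a1-a0)),1),'bay tcp',bay(q).round(3))
    print(p0,s['wrist_force'])
E
python3 - <<'E'
from path import *
path([.0216,.0023],-16.03,[.087,.002],0,16)
E
```

```text
gap 0.015423258242274102 sB -0.03630247446063612
0 [15.4  0. ] turn z -0.0 bay tcp [-0.016 -0.025]
1 [20.1 -0.1] turn z -1.0 bay tcp [-0.012 -0.026]
2 [24.8 -0.2] turn z -2.0 bay tcp [-0.007 -0.027]
3 [29.5 -0.5] turn z -3.0 bay tcp [-0.003 -0.028]
4 [34.2 -0.8] turn z -4.0 bay tcp [ 0.002 -0.029]
5 [38.9 -1.2] turn z -5.0 bay tcp [ 0.007 -0.03 ]
6 [43.5 -1.7] turn z -6.0 bay tcp [ 0.011 -0.031]
7 [48.2 -2.3] turn z -7.0 bay tcp [ 0.016 -0.031]
8 [52.9 -3. ] turn z -8.0 bay tcp [ 0.021 -0.032]
9 [57.5 -3.7] turn z -9.0 bay tcp [ 0.025 -0.033]
10 [62.1 -4.5] turn z -10.0 bay tcp [ 0.03  -0.033]
11 [66.7 -5.4] turn z -11.0 bay tcp [ 0.035 -0.034]
12 [71.3 -6.4] turn z -12.0 bay tcp [ 0.039 -0.034]
13 [75.9 -7.5] turn z -13.0 bay tcp [ 0.044 -0.034]
14 [80.5 -8.6] turn z -14.0 bay tcp [ 0.049 -0.034]
15 [85.  -9.8] turn z -15.0 bay tcp [ 0.053 -0.034]
16 [ 89.5 -11.1] turn z -16.0 bay tcp [ 0.058 -0.034]
[0.53274195 0.03555803 0.00601389] [-0.31442868  0.24381284  0.22537476]
```

Sign check: a positive tool-z turn is clockwise seen from above, so the counter-clockwise swing needs negative turns. That matches the printed path.

Request:
arm_command(targets="8 0 0 0 0 0 0.75; 13 0 0 0 0 0 0.75; 17 0 0 0 0 0 0.75; 20 0 0 0 0 -1 0.75; 25 0 0 0 0 -2 0.75; 29 -0.5 0 0 0 -3 0.75; 34 -1 0 0 0 -4 0.75; 39 -1 0 0 0 -5 0.75; 43.5 -1.5 0 0 0 -6 0.75; 43.5 -1.5 0 0 0 -6 0.75")

```text
time: 16.13
tool_pos: [0.5765, 0.0315, 0.006]
tcp_rot: [3.141, -0.026, -0.002]
wrist_force: [-1.7, -0.1, -1.7]
width: 0.753
```

```bash
python3 - <<'E'
from h import *
s=bot.read_state();print(s['tool_pos'],bay(s['tool_pos']),s['wrist_force'],s['width'])
p,d=bot.read_camera('wrist'); cv2.imwrite('pics/w12.png',p)
p,d=bot.read_camera('scene'); crop(p,'pics/s12.png',230,120,430,270,4)
E
```

```text
[0.57647215 0.03145576 0.00596322] [ 0.01142952 -0.03121654] [-1.71494138 -0.12205131 -1.68081933] 0.7528527467987441
```

View pics/w12.png

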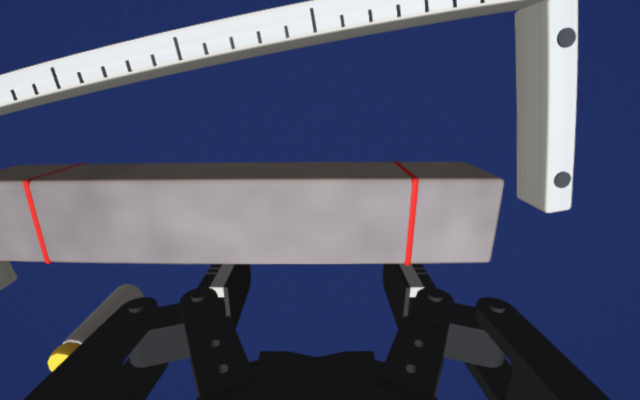

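View pics/s12.png

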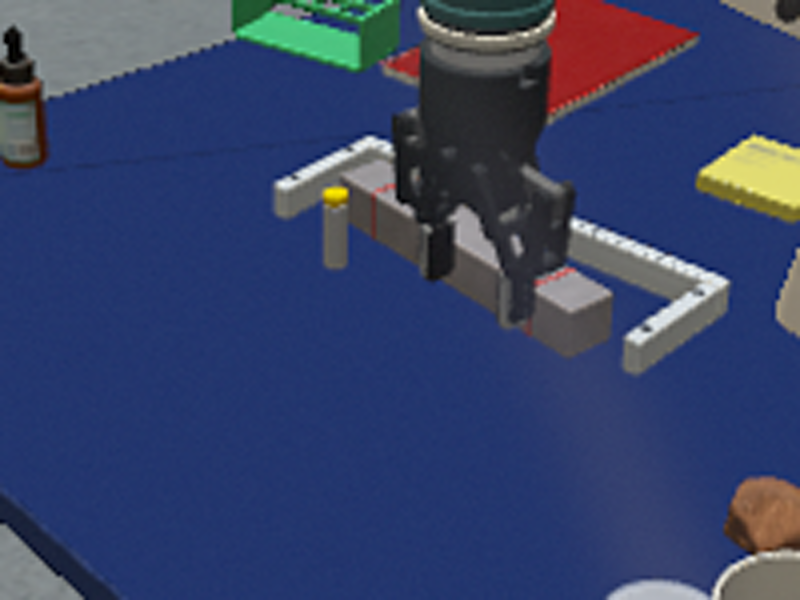

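The beam has stayed square to both fingers (front edge at row 263), clear of the post and with about 18 mm to the right cheek. Next I'll compute the rest of the swing.

```bash
python3 - <<'E'
from path import *
s=bot.read_state(); T=R.from_rotvec(s['tcp_rot']).as_matrix(); x=T[:2,0]; rel=np.degrees(np.arctan2(x[1],x[0]))-9
print('tool rel',rel)
c=s['tool_pos'][:2]+.029*x-T[:2,1]*.036
print(bay(c))
path(bay(c),rel,[.087,bay(c)[1]],0,10)
E
```

```text
tool rel -9.998937307500366
[ 0.04616353 -0.00071688]
gap -2.269827683448744e-09 sB -0.035999999143894276
0 [-0. -0.] turn z -0.0 bay tcp [ 0.011 -0.031]
1 [4.7 0.1] turn z -1.0 bay tcp [ 0.016 -0.032]
2 [9.4 0.1] turn z -2.0 bay tcp [ 0.021 -0.033]
3 [14.1  0.1] turn z -3.0 bay tcp [ 0.025 -0.034]
4 [18.8 -0.1] turn z -4.0 bay tcp [ 0.03  -0.034]
5 [23.5 -0.3] turn z -5.0 bay tcp [ 0.035 -0.035]
6 [28.2 -0.6] turn z -6.0 bay tcp [ 0.039 -0.035]
7 [32.9 -1. ] turn z -7.0 bay tcp [ 0.044 -0.036]
8 [37.6 -1.4] turn z -8.0 bay tcp [ 0.049 -0.036]
9 [42.2 -2. ] turn z -9.0 bay tcp [ 0.053 -0.037]
10 [46.9 -2.6] turn z -10.0 bay tcp [ 0.058 -0.037]
[0.57638412 0.03152456 0.00591773] [-2.04818061 -0.39924667 -0.16535643]
```

Request:
arm_command(targets="5 0 0 0 0 -1 0.75; 9.5 0 0 0 0 -2 0.75; 14 0 0 0 0 -3 0.75; 19 0 0 0 0 -4 0.75; 23.5 0 0 0 0 -5 0.75; 28 -0.5 0 0 0 -6 0.75; 33 -1 0 0 0 -7 0.75; 37 -1.5 0 0 0 -8 0.75; 40 -1.5 0 0 0 -8.5 0.75; 40 -1.5 0 0 0 -8.5 0.75")

```text
time: 17.07
tool_pos: [0.6175, 0.0326, 0.0064]
tcp_rot: [-3.135, -0.207, -0.002]
wrist_force: [-0.0, -0.3, -1.1]
width: 0.751
```

```bash
python3 - <<'E'
from h import *
s=bot.read_state();print(s['tool_pos'],bay(s['tool_pos']),s['wrist_force'],s['width'])
p,d=bot.read_camera('wrist'); cv2.imwrite('pics/w13.png',p)
p,d=bot.read_camera('top'); crop(p,'pics/t13.png',250,120,410,240,5)
E
```

```text
[0.61746107 0.0326466  0.00640958] [ 0.05210009 -0.03645244] [-0.01015344 -0.2907439  -1.09210248] 0.7506211590640188
```

View pics/w13.png

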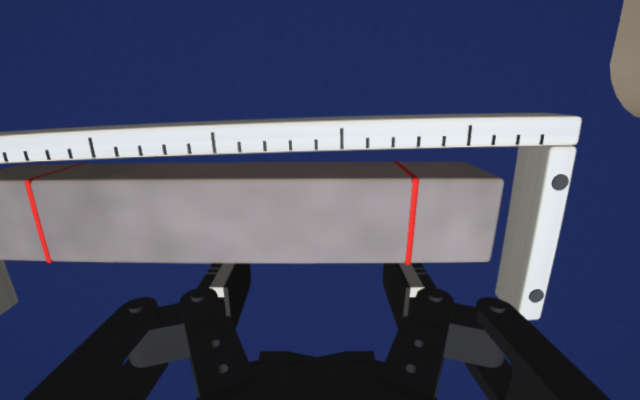

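View pics/t13.png

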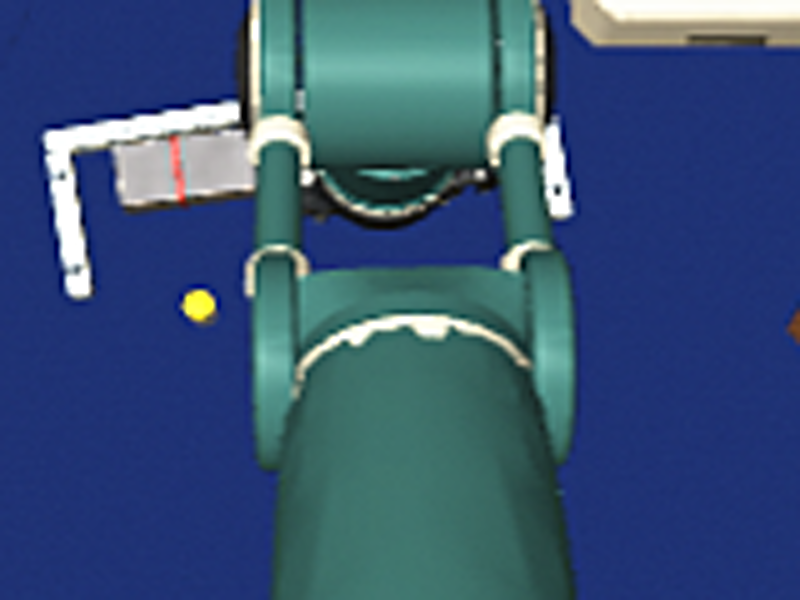

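Request:
arm_command(targets="2 0 0 0 0 -0.5 0.75; 4 0 0 0 0 -1 0.75; 5 0 0 0 0 -1.5 0.75; 5 0 0 0 0 -1.5 0.75")

```text
time: 17.5
tool_pos: [0.6212, 0.033, 0.0065]
tcp_rot: [3.132, 0.248, -0.0]
wrist_force: [-3.7, -1.8, 2.3]
width: 0.75
```

Request:
arm_command(targets="1 0 0 0 0 0 0.75; 2 0 0 0 0 0 0.75; 2 0 0 0 0 0 0.75")

```text
time: 17.75
tool_pos: [0.6224, 0.0334, 0.0064]
tcp_rot: [3.132, 0.247, -0.003]
wrist_force: [-5.6, -1.4, 4.8]
width: 0.753
```

```bash
python3 - <<'E'
from h import *
s=bot.read_state();print(s['tool_pos'],bay(s['tool_pos']),s['wrist_force'],s['width'])
p,d=bot.read_camera('wrist'); cv2.imwrite('pics/w14.png',p)
E
```

```text
[0.62243283 0.03339649 0.00635344] [ 0.05712795 -0.03648954] [-5.57897799 -1.43063346  4.84174084] 0.7529094103550397
```

View pics/w14.png

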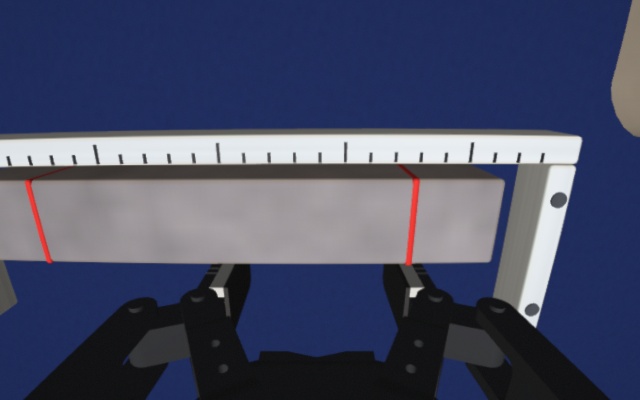

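Request:
arm_command(targets="1 0 0 0 0 0 0.75; 2 0 0 0 0 0 0.75; 2 0 0 0 0 0 0.75")

```text
time: 18.05
tool_pos: [0.6244, 0.0338, 0.0063]
tcp_rot: [-3.132, -0.247, 0.003]
wrist_force: [-6.0, -1.1, 4.5]
width: 0.75
```

Request:
arm_command(targets="1 0 0 0 0 0 0.75; 1.5 0 0 0 0 0 0.75; 1.5 0 0 0 0 0 0.75")

```text
time: 18.3
tool_pos: [0.6255, 0.034, 0.0063]
tcp_rot: [-3.132, -0.248, 0.004]
wrist_force: [-6.8, -1.6, 5.1]
width: 0.753
```

```bash
python3 - <<'E'
from h import *
s=bot.read_state();print(s['tool_pos'],bay(s['tool_pos']),s['wrist_force'],s['torque'])
p,d=bot.read_camera('wrist'); cv2.imwrite('pics/w15.png',p)
E
```

```text
[0.625513   0.03404299 0.00627018] [ 0.06027133 -0.03633284] [-6.81874759 -1.56552693  5.09369693] [-0.00765258  0.95208511  0.2811646 ]
```

View pics/w15.png

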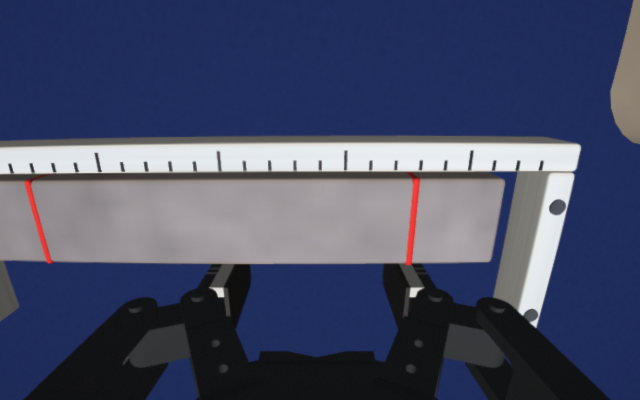

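Request:
arm_command(targets="1 0 0 0 0 0 0.75; 2 0 0 0 0 0 0.75; 2 0 0 0 0 0 0.75")

```text
time: 18.6
tool_pos: [0.6256, 0.0341, 0.0062]
tcp_rot: [3.132, 0.249, -0.01]
wrist_force: [-10.8, -2.8, 10.1]
width: 0.75
```

Request:
arm_command(targets="1 0 0 0 0 0 0.75; 1.5 0 0 0 0 0 0.75; 1.5 0 0 0 0 0 0.75")

```text
time: 18.85
tool_pos: [0.6255, 0.0343, 0.0058]
tcp_rot: [-3.132, -0.249, 0.015]
wrist_force: [-14.6, -3.1, 12.2]
width: 0.751
```

```bash
python3 - <<'E'
from h import *
s=bot.read_state();print(s['tool_pos'],bay(s['tool_pos']),s['wrist_force'],s['torque'])
p,d=bot.read_camera('wrist'); cv2.imwrite('pics/w16.png',p)
E
```

```text
[0.6255271  0.03427047 0.00583825] [ 0.06032084 -0.03611037] [-14.59927154  -3.07970679  12.17330993] [0.01098264 2.21518065 0.49394572]
```

View pics/w16.png

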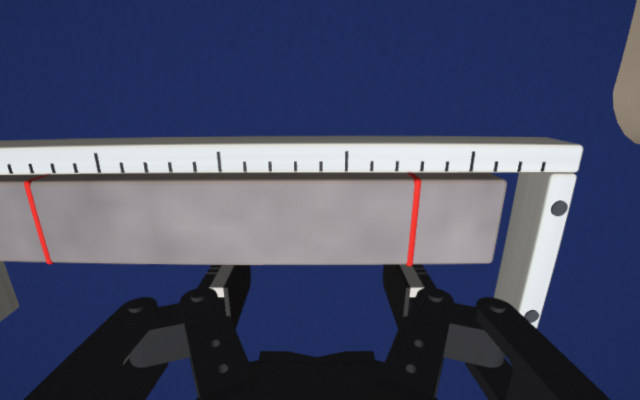

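The arm stopped at bay x ≈ 0.060 and the force rose from 7 to 15 N, so the beam is against the rail. I'll back off, lift clear and check from above.

Request:
arm_command(targets="-4 0 0 0 0 0 0.75; -15 0 0 0 0 0 0.75; -20 0 -30 0 0 0 0.75; -40 0 -60 0 0 0 0.75; -70 0 -95 0 0 0 0.75; -110 0 -115 0 0 0 0.75; -150 0 -120 0 0 0 0.75; -190 0 -120 0 0 0 0.75; -190 0 -120 0 0 0 0.75; -190 0 -120 0 0 0 0.75")

```text
time: 19.73
tool_pos: [0.4401, 0.0048, 0.1259]
tcp_rot: [-3.132, -0.245, -0.002]
wrist_force: [1.1, -1.0, 1.0]
width: 0.754
```

```bash
python3 - <<'E'
from h import *
s=bot.read_state();print(s['tool_pos'],s['q'].round(2))
p,d=bot.read_camera('top'); crop(p,'pics/t17.png',250,110,410,230,5)
p,d=bot.read_camera('scene'); crop(p,'pics/s17.png',230,120,430,270,4)
E
```

```text
[0.44006319 0.00477564 0.12591098] [-0.05 -0.1   2.2   0.    1.04  1.37]
```

View pics/t17.png

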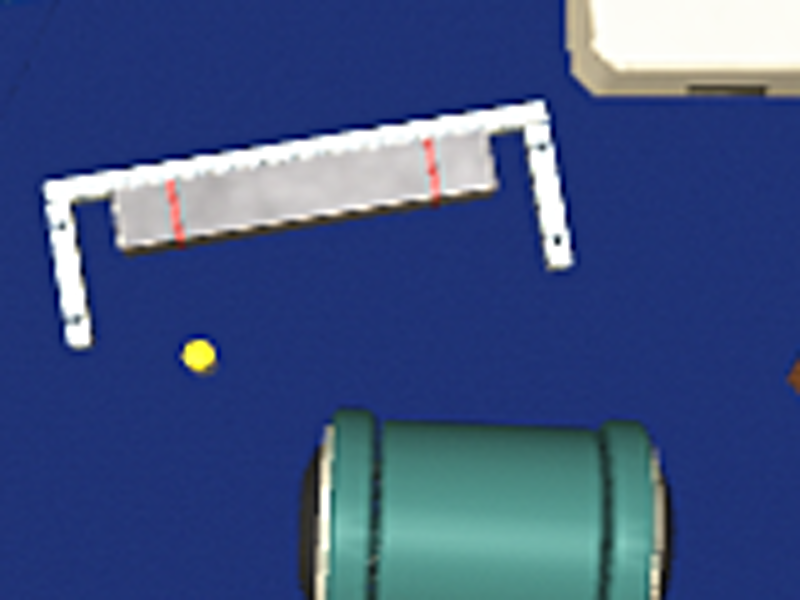

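View pics/s17.png

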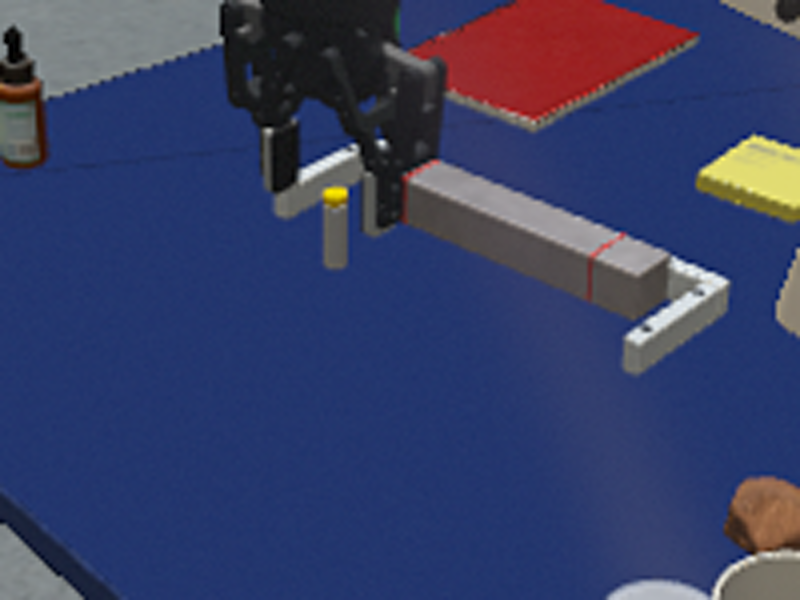

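```bash
python3 - <<'E'
from h import *
beam(((112,190),(489,132),(497,190),(123,246)),off=(250,110))
s=bot.read_state(); print(s['time'],s['wrist_force'])
E
```

```text
sides [0.2197, 0.0341, 0.2174, 0.0332]
c [0.6474 0.0731] bay [ 0.088  -0.0012] ang 8.52 rel -0.48
post normal -0.0874 left bay [0.0889 0.1088] right bay [ 0.0871 -0.1112]
19.8333 [ 0.14757089 -0.61606925 -1.20862073]
```

```bash
python3 - <<'E'
from workcell import bot
print(bot.finish_job())
E
```

```text
the job is handed in; nothing more can be done
None
```

I slid the beam into the measuring bay using only fingertip pushes, and it now lies flat against the back rail. I handed the job in at about 19.8 s; no verdict is reported.

- **How it went in:** I pushed on the right end, then on the front face with both fingertips, then on the right end again. That slanted the left end in behind the post. I then swung the right end round and pressed the beam to the rail, where it stopped at about 15 N.
- **On the way:** the left end measured at bay (52, 108) mm, about 35 mm left of the post, while the beam still slanted 16°.
- **At the end, from the top camera:** the beam's middle is at bay x = 0.088 m (touching is 0.087 m) and y = −0.001 m. It is within about 0.5° of parallel to the rail, and the scene picture shows it flat.
- **Disagreements:** the measured rail length and corner fit were off by 2–4 mm, close to the stated calibration accuracy. The 1 mm past touching falls within that.
- **Not measured again:** I did not check the bottle, rock and dish after the moves. The fingers stayed clear of all three, and the last scene picture shows nothing disturbed.

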